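Set the lamp's intensity selector and open its shutter

TASK

On the microscope lamp's control console, turn the rotary intensity selector clockwise by pushing the side of its bar with a fingertip, counting the clicks, until its white pointer line clicks into place at the green dot; never let it click past the green dot. Then press the white shutter button fully down and let it come back up. Do not take the selector's bar between the fingers, do not press the shutter before the selector is set, and leave the loose things about where they stand.

Things in the scene. Friction and masses are not known exactly. Their poses are not given: they have to be found in the camera images.
- console: Lamp control console, clamped to the table: light grey box 190 mm deep (its x) by 320 wide (y) by 60 high, with a flat dark top panel 60 mm above the table. Origin: centre of its underside; x points away from the operator, y to the operator's left. It does not move. On the panel: the selector, the shutter button, a flush display. A black clamp, 21 mm high, sticks out 36 mm at each flank.
- dial (a joint): Angle of the rotary intensity selector, rad: 0 at its lowest step, growing clockwise seen from above. Eight steps 0.5236 (30 degrees) apart, each a firm detent; end stops. It starts at one of the lowest three steps; the green dot is 2 to 6 clicks clockwise. Leaving a step takes about 0.16 N m (6 N at 27 mm from the axis); from two thirds of the way it snaps into the next step and stays.
- dial_top (a point): Middle of the top of the selector's bar, on its vertical turning axis, 32.5 mm above the panel; its x runs along the bar to the pointer end and turns with it. It is a black round skirt, 56 mm diameter, its top 8.5 mm above the panel, with an upright black bar across it, 60 mm long (30 either way from the axis), 13 mm thick. A white line marks the pointer end. White ticks mark the steps.
- pointer (a point): The point on the panel at which the selector's white pointer line points: 50 mm from the turning axis, on the circle of the coloured dots, 1 mm above the panel. It turns with the selector.
- green_dot (a point): Centre of the flat green stick-on dot, 14 mm diameter, on the panel, 50 mm from the selector's axis, at one of three neighbouring steps of the scale (fifth to seventh of eight). A blue and a yellow dot of the same size mark the other two of these steps and do not matter here; which is where changes.
- shutter (a joint): Travel of the white shutter button in m: 0 up, 0.006 fully down. A spring of 1.5 N at rest and 5 N fully down brings it back up.
- shutter_top (a point): Centre of the top of the white round shutter button (26 mm diameter, in a dark steel collar of 42 mm diameter that stands 12 mm above the panel). When up, its top stands 22 mm above the panel. It is pressed straight down and moves with this point.
- canister: Loose grey round lens canister, 36 mm diameter, 46 mm high, standing on the console's panel 65 to 90 mm to the right of the shutter button. Origin: centre of its underside.
- filter_ring: Loose black mounted filter with a pink pane, 29 mm diameter, 7 mm thick, lying on the console's panel at its back edge, 88 mm or more from the selector's axis. Origin: centre of its underside.
- dropper: Loose white dropper bottle with a red cap, 38 mm diameter, 85 mm high, standing on the table to the right of the console. Origin: centre of its underside.
- post: Loose black post holder with a steel post, on a round base of 60 mm diameter, 94 mm high, standing on the table to the left of the console. Origin: centre of its underside.

How it is judged:
By the outcome, as a careful person would: the job done as asked, in the order asked, and still so for the second after the job is handed in, with the robot touching nothing.
It also fails if it takes over 64 s, if anything falls off the work surface, if the arm or the gripper's body presses on something with over 40 N, if the wrist force passes 120 N, or if a joint passes its speed limit or range.

ROBOT

A 7-joint arm with a two-finger parallel gripper is mounted at the origin on the work surface. World frame = base frame: x ahead of the robot, y to its left, z up, the work surface at z = 0. Lengths are in mm, angles in rad, forces in N, time in s.
With the tool pointing down it reaches from about 350 to 900 mm from the base axis. Payload 7.2 kg.
Tool frame: the origin (TCP) lies midway between the tips of the shut fingers; the grasp point (between the pads) lies 19 mm behind it; z points along the fingers, y is the line along which they close (so a half turn about z gives the same grasp; the last joint's range is limited). The gripper opens to 88 mm and grips with 3 to 60 N. Pads are 20 mm wide; open, the fingers measure 115 mm over their backs; the gripper's body (75 mm by 178 mm) begins 61 mm behind the grasp point.
Start: joints at [1.089, 0.411, -0.013, 1.596, 0.006, 1.134, -0.082], TCP at [251.296, -572.258, 222.653] pointing down, gripper open.
Joint ranges: [-2.95, 2.95], [-0.29, 1.99], [-1.47, 1.44], [0.14, 2.54], [-1.03, 4.17], [0.13, 1.85], [-2.86, 2.86]. Speed limits (rad/s): [2.39, 2.39, 3.01, 3.01, 3.14, 3.14, 3.14].

INTERFACE

Orientations are given as a unit quaternion [w, x, y, z].
In Python, from plant import bot, imaging gives the robot as it stands.
- The arm moves only by the tool jog_arm, never from a script. Its argument "motion" is a list that holds one entry, the list of rows, each a list of 7 numbers: the shift along the world's x, y, z in cm, then the turn, a rotation vector about the world's x, y, z in degrees, then the opening, from 0 (shut) to 1 (fully open). A call has 1 to 5 rows; each row shifts and turns the commanded pose from where the row before left it; what a row does not reach is not made up. A row lasts 1/12 s, in which the tool goes at most 41.7 mm and 7.16 degrees, less where a joint would pass 70% of its speed; a pose out of reach is approached as far as the arm can. A call with a gripper value outside its range is refused whole. The fingers move at their own pace and stop on an object; "newtons" is the grip in N (left out, the last holds). Time passes only in rows, so rows that do not move let the fingers close. It gives the time, the measured TCP pose, the force, the opening and the grip force at its end, in the units of the state.
- bot.state(): the state, without advancing time (a new reading comes with each control period).
- imaging.get_image(name): name is "side" or "top" or "wrist"; returns a dict with "color" (384x512x3 uint8, red, green, blue), "fov_y" (degrees; the focal length in pixels is half the picture's height over the tangent of half this angle, whatever the lens; pixels are square), "cx", "cy" (the principal point, pixels), "T" (4x4, takes a point from camera to world coordinates). Camera axes: x right, y up, looking along -z (the intrinsics and any distortion apply to the point x, -y, -z); pixel columns grow to the right and rows downward; lengths in mm; the calibration is good to about 2 mm. The wrist camera is an equidistant fisheye: a pixel r from the principal point sees the ray r / f radians off the axis. A picture is of the moment at which its call begins. There is no depth.
- bot.close_job(): hands the job in; it is judged then, once.
The state is a dict: "clock": time; "q": joint angles; "qd": joint speeds; "joint_torque": joint torques, N m; "tool_pos": TCP position; "tcp_rot": TCP orientation; "wrist_force": force on the tool from outside, world axes, zero at the start; "ft_torque": the same for the moment, N m; "grip_width": opening from 0.0 (shut) to 1.0 (fully open); "finger_force": force on a finger pad.
Only numpy, scipy, OpenCV 4.12 (cv2) and the standard library are available. Lean on these libraries where they do the work, as an engineer would, in place of code of your own. Each camera call takes 0.05 s, during which the arm holds its last target. There are 200 camera calls.

## Working session

There is one attempt and no reset: what is moved stays moved. The work goes in short steps, Python scripts to look and compute and a tool call to move; the robot and the scene stay as the last step left them, time stands still between calls to the robot, and variables do not carry over. Pictures are saved under pics/ and viewed, at most 10 in all, crops included, and the job is handed in when it is done.

Besides the shell and the picture viewer there is one more tool, called after "Call:" by a JSON object that holds its "fn" and its "kwargs". jog_arm: Moves the arm, as the interface text tells. Its arguments: {"type":"object","properties":{"motion":{"type":"array"},"newtons":{"type":"number"}},"required":["motion"]}

```bash
mkdir -p pics; cat > h.py <<'E'
from plant import bot, imaging
import numpy as np, cv2
def get(n):
    d=imaging.get_image(n); return d
def save(d,f,crop=None,s=1):
    im=d["color"][:,:,::-1]
    if crop: x0,y0,x1,y1=crop; im=im[y0:y1,x0:x1]
    cv2.imwrite(f,cv2.resize(im,None,fx=s,fy=s,interpolation=cv2.INTER_CUBIC))
def ray(d,u,v,fish=False):
    f=d["color"].shape[0]/2/np.tan(np.radians(d["fov_y"])/2)
    x,y=(u-d["cx"]),(v-d["cy"])
    if fish:
        r=np.hypot(x,y)+1e-9;t=r/f;c=np.array([x/r*np.sin(t),-y/r*np.sin(t),-np.cos(t)])
    else: c=np.array([x/f,-y/f,-1])
    T=np.array(d["T"]);return T[:3,3],T[:3,:3]@c
def onz(d,u,v,z,fish=False):
    o,r=ray(d,u,v,fish);return o+r*(z-o[2])/r[2]
def proj(d,p):
    f=d["color"].shape[0]/2/np.tan(np.radians(d["fov_y"])/2)
    T=np.array(d["T"]);c=T[:3,:3].T@(np.array(p)-T[:3,3]);return d["cx"]+f*c[0]/-c[2],d["cy"]-f*c[1]/-c[2]
E
python3 - <<'E'
from h import *
for n in("top","side"):
    d=get(n);save(d,f"pics/{n}0.png",s=1.5);print(n,d["fov_y"],d["cx"],d["cy"],np.round(d["T"],3).tolist(),[k for k in d])
s=bot.state();print(s["clock"],s["tool_pos"],s["tcp_rot"],s["grip_width"])
E
```

```text
top 49.627567809039014 250.20883691626068 194.16452786237986 [[-0.023, 0.998, -0.06, 502.741], [-1.0, -0.022, 0.009, 41.725], [0.008, 0.06, 0.998, 967.737], [0.0, 0.0, 0.0, 1.0]] ['color', 'fov_y', 'cx', 'cy', 'T']
side 56.68648740485106 256.4388568631225 196.90283609485002 [[-0.894, 0.29, -0.342, 281.889], [-0.448, -0.541, 0.712, 682.526], [0.021, 0.789, 0.613, 622.552], [0.0, 0.0, 0.0, 1.0]] ['color', 'fov_y', 'cx', 'cy', 'T']
0.1 [ 251.10459711 -571.86501754  221.90980022] [-6.79883917e-04  9.78672152e-01  2.05427169e-01 -1.86143510e-04] 1.0008553353776972
```

View pics/top0.png

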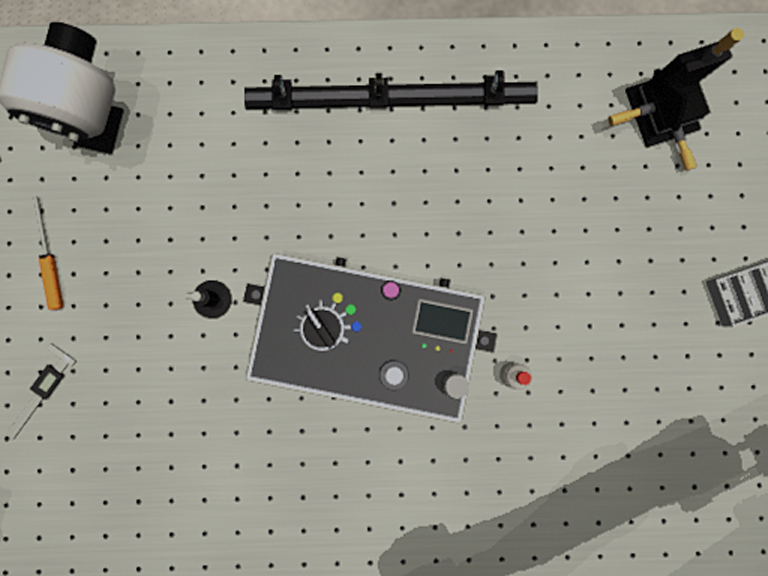

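View pics/side0.png

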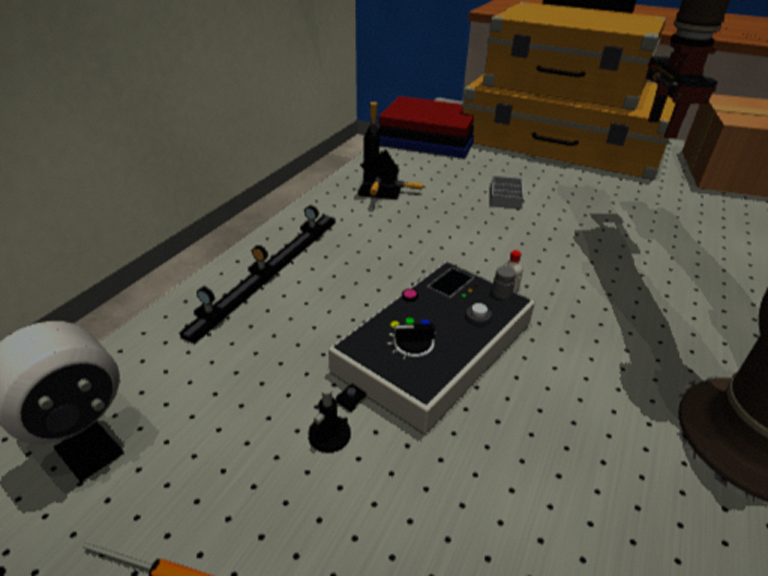

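The top view (shown ×1.5) has the dial at about (322,328), with its pointer up-left near (310,309). The dots are yellow (338,298), green (351,309) and blue (357,326), and the shutter is at (394,376). The side view agrees. Next I'll measure these on the panel plane.

```bash
python3 - <<'E'
from h import *
from scipy.optimize import least_squares
d=get("top");im=d["color"];hsv=cv2.cvtColor(im,cv2.COLOR_RGB2HSV)
def cen(m,box):
    x0,y0,x1,y1=box;mm=np.zeros_like(m);mm[y0:y1,x0:x1]=m[y0:y1,x0:x1]
    n,l,s,c=cv2.connectedComponentsWithStats(mm.astype(np.uint8));i=1+np.argmax(s[1:,4]);return c[i],s[i,4]
H,S,V=[hsv[:,:,i].astype(int) for i in range(3)]
out={}
for n,lo,hi in(("green",45,80),("blue",100,130),("yellow",22,35)):
    c,a=cen((H>=lo)&(H<=hi)&(S>110)&(V>80),(200,185,250,235));p=onz(d,*c,60);out[n]=p;print(n,c,a,p.round(1))
c,a=cen((S<40)&(V>150),(250,235,275,262));sh=onz(d,*c,82);print("shutter",c,a,sh.round(1))
# console outline corners (top edge z=60)
x=np.array([[274,256],[484,296],[462,420],[248,379]])/1.5
C=np.array([onz(d,*q,60) for q in x]);print(C.round(1),[np.linalg.norm(C[i]-C[(i+1)%4]).round(1) for i in range(4)])
e=(C[0]-C[3]+C[1]-C[2]);yaw=np.arctan2(e[1],e[0]);print("yaw",np.degrees(yaw))
P=np.array([out[k][:2] for k in("yellow","green","blue")])
# axis: 30deg steps on R=50
f=lambda v:np.concatenate([v[:2]+50*np.c_[np.cos(v[2]-np.arange(3)*np.pi/6),np.sin(v[2]-np.arange(3)*np.pi/6)][i]-P[i] for i in range(3)])
r=least_squares(f,[P[1][0]-40,P[1][1]+30,0.]);print("axis",r.x,r.cost, np.degrees(r.x[2]-yaw))
cv2.imwrite("pics/dial.png",cv2.resize(im[185:265,185:320,::-1],None,fx=5.8,fy=5.8,interpolation=cv2.INTER_CUBIC))
# pointer line
m=(S<60)&(V>140)
for th in range(0,360,10): pass
ax=r.x[:2]
for k in range(-5,10):
    a=r.x[2]-k*np.pi/6
    print(k,np.degrees(a).round(1),[int(V[int(round(v)),int(round(u))]) for rr in(10,15,20,25,28) for u,v in[proj(d,[ax[0]+rr*np.cos(a),ax[1]+rr*np.sin(a),92.5])]])
E
```

```text
green [233.45945946 205.91891892] 37 [532.4  70.8  60. ]
blue [237.15789474 217.21052632] 38 [507.6  63.3  60. ]
yellow [224.75675676 198.18918919] 37 [549.8  89.5  60. ]
shutter [262.5        250.21153846] 104 [436.4  10.5  82. ]
[[ 612.3  180.7   60. ]
 [ 546.8 -125.    60. ]
 [ 368.4  -87.2   60. ]
 [ 434.4  220.6   60. ]] [np.float64(312.6), np.float64(182.4), np.float64(314.7), np.float64(182.3)]
yaw -12.29746634504386
axis [ 5.05843065e+02  1.13185193e+02 -4.89630137e-01] 0.04697031138869115 -15.75627404121063
-5 121.9 [55, 51, 52, 136, 166]
-4 91.9 [51, 53, 51, 197, 155]
-3 61.9 [61, 18, 47, 200, 149]
-2 31.9 [201, 198, 211, 199, 205]
-1 1.9 [23, 31, 50, 36, 163]
0 -28.1 [40, 50, 55, 47, 78]
1 -58.1 [55, 56, 55, 49, 112]
2 -88.1 [49, 50, 59, 54, 50]
3 -118.1 [55, 11, 55, 51, 122]
4 -148.1 [47, 50, 51, 54, 47]
5 -178.1 [24, 54, 58, 45, 186]
6 -208.1 [55, 55, 53, 39, 167]
7 -238.1 [55, 51, 52, 136, 166]
8 -268.1 [51, 53, 51, 197, 155]
9 -298.1 [61, 18, 47, 200, 149]
```

View pics/dial.png

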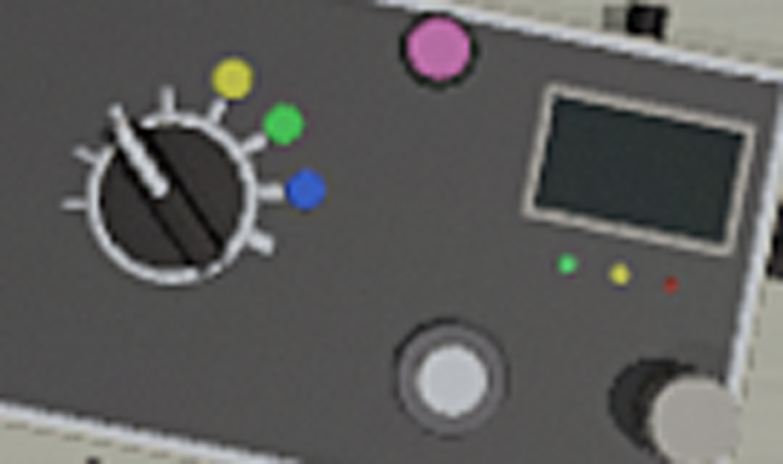

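Axis at about (506,113). The pointer is at 31.9° and green at −58°, so it needs 3 clicks clockwise. I'll travel in with the gripper shut.

Call:
{"fn": "jog_arm", "kwargs": {"motion": [[[1.3,3.6,0,0,0,4.9,0],[1.3,3.6,0,0,0,4.9,0],[1.3,3.6,0,0,0,4.9,0],[1.3,3.6,0,0,0,4.9,0],[1.3,3.6,0,0,0,4.9,0]]], "newtons": 40}}

```text
clock: 0.57
tool_pos: [316.4, -390.4, 222.4]
tcp_rot: [-0.0, 0.912, 0.41, -0.0]
wrist_force: [0.5, -1.1, -0.1]
grip_width: 0.66
finger_force: 0.0
```

Call:
{"fn": "jog_arm", "kwargs": {"motion": [[[1.3,3.6,0,0,0,4.9,0],[1.3,3.6,0,0,0,4.9,0],[1.3,3.6,0,0,0,4.9,0],[1.3,3.6,0,0,0,4.9,0],[1.3,3.6,0,0,0,4.9,0]]]}}

```text
clock: 0.98
tool_pos: [381.4, -210.5, 222.7]
tcp_rot: [0.0, 0.804, 0.594, -0.0]
wrist_force: [-0.2, -0.3, 0.8]
grip_width: 0.281
finger_force: 0.0
```

Call:
{"fn": "jog_arm", "kwargs": {"motion": [[[1.3,3.6,0,0,0,4.9,0],[1.3,3.6,0,0,0,4.9,0],[1.3,3.6,0,0,0,4.9,0],[1.3,3.6,0,0,0,4.9,0],[1.3,3.6,0,0,0,4.9,0]]]}}

```text
clock: 1.4
tool_pos: [446.4, -30.5, 222.8]
tcp_rot: [0.0, 0.66, 0.751, -0.0]
wrist_force: [0.8, -0.3, 0.4]
grip_width: 0.003
finger_force: 0.0
```

Call:
{"fn": "jog_arm", "kwargs": {"motion": [[[1.3,3.6,0,0,0,4.9,0],[1.3,3.6,0,0,0,4.9,0],[1.3,3.6,0,0,0,4.9,0],[1.3,3.6,0,0,0,4.9,0],[0,0,0,0,0,0,0]]]}}

```text
clock: 1.82
tool_pos: [499.1, 119.5, 222.9]
tcp_rot: [-0.001, 0.519, 0.855, 0.002]
wrist_force: [-1.3, 0.1, 1.1]
grip_width: 0.004
finger_force: 0.0
```

```bash
python3 - <<'E'
from h import *
d=get("wrist");save(d,"pics/w1.png",s=1.5)
s=bot.state();print(s["tool_pos"],s["tcp_rot"],s["q"].round(2) if hasattr(s["q"],"round") else s["q"]);print(d["fov_y"],d["cx"],d["cy"],np.round(d["T"],3).tolist())
im=d["color"];hsv=cv2.cvtColor(im,cv2.COLOR_RGB2HSV);H,S,V=[hsv[:,:,i].astype(int) for i in range(3)]
for n,lo,hi in(("green",45,80),("blue",100,130),("yellow",22,35)):
    m=((H>=lo)&(H<=hi)&(S>110)&(V>70)).astype(np.uint8);N,l,st,c=cv2.connectedComponentsWithStats(m)
    for i in range(1,N):
        if st[i,4]>40: print(n,st[i,4],c[i].round(1),onz(d,*c[i],60,True).round(1))
m=((S<45)&(V>150)).astype(np.uint8);N,l,st,c=cv2.connectedComponentsWithStats(m)
for i in range(1,N):
    if st[i,4]>100: print("white",st[i],c[i].round(1),onz(d,*c[i],82,True).round(1))
E
```

```text
[498.3650217  115.99164893 222.44908958] [-8.44434997e-04  5.20902581e-01  8.53615124e-01  1.00432784e-03] [ 0.26  0.3  -0.7   1.83  0.21  1.09 -0.05]
65.70646984690485 255.55830960709173 196.02784943316928 [[0.887, -0.444, -0.131, 463.537], [0.463, 0.852, 0.246, 188.077], [0.003, -0.279, 0.96, 384.549], [0.0, 0.0, 0.0, 1.0]]
blue 95 [238.1 226.6] [507.   62.1  60. ]
yellow 114 [281.4 223.9] [550.6  88.6  60. ]
white [     0      0    512    291 104690] [257.5 121.2] [470.3 181.   82. ]
white [230 163  58  28 261] [256.3 172.5] [493.8 133.3  82. ]
white [260 194  27   7 132] [273.  197.1] [521.9 118.   82. ]
white [227 202  55  23 228] [254.  213.3] [512.4  92.5  82. ]
white [154 234  21  20 307] [163.8 243.5] [437.1  10.5  82. ]
white [  74  306   87   40 1846] [116.7 326. ] [ 417.5 -155.5   82. ]
white [423 306  15  24 190] [429.8 316.8] [824.7  63.9  82. ]
white [ 352  312   50   43 1182] [371.7 330.8] [743.9   9.8  82. ]
white [251 322  10  29 187] [255.3 335.6] [594.9 -62.7  82. ]
white [394 329  31  20 280] [409.8 340.1] [824.5  14.7  82. ]
```

View pics/w1.png

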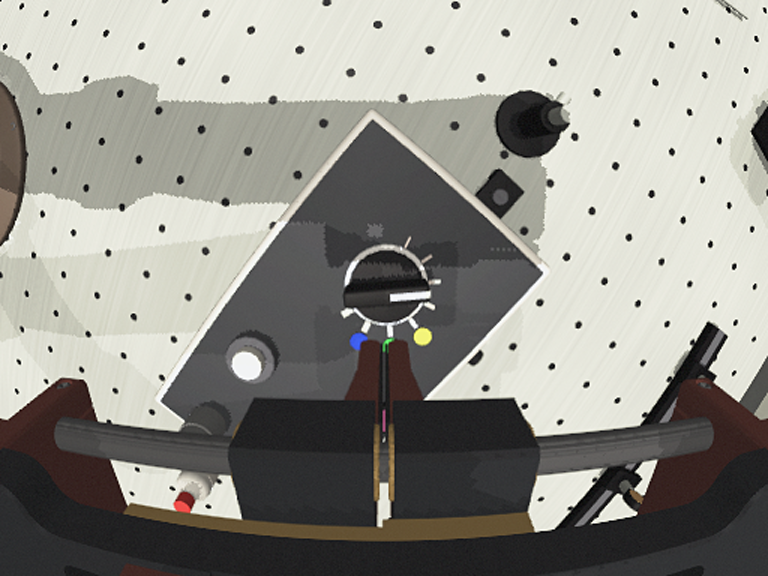

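The wrist view shows the pointer line at about (408,297), with yellow (422,337), green (388,345, half hidden by the fingers) and blue (358,341). The positions agree with the top view to about 1 mm. I'll move to the ccw side of the bar and descend.

Call:
{"fn": "jog_arm", "kwargs": {"motion": [[[0.6,1.7,-2,0,0,4.7,0],[0.6,1.7,-3,0,0,0,0],[0,0,-3.0,0,0,0,0],[0,0,-3,0,0,0,0],[0,0,0,0,0,0,0]]]}}

```text
clock: 2.28
tool_pos: [506.9, 143.1, 107.6]
tcp_rot: [-0.003, 0.489, 0.872, -0.003]
wrist_force: [-0.5, -0.9, 0.9]
grip_width: 0.011
finger_force: 0.0
```

Call:
{"fn": "jog_arm", "kwargs": {"motion": [[[0,0,0,0,0,0,0],[0,0,0,0,0,0,0],[0,0,0,0,0,0,0]]]}}

```text
clock: 2.53
tool_pos: [511.5, 145.6, 114.7]
tcp_rot: [0.001, 0.489, 0.872, 0.001]
wrist_force: [0.1, 1.0, 0.9]
grip_width: 0.001
finger_force: 0.0
```

Call:
{"fn": "jog_arm", "kwargs": {"motion": [[[0,0,-1,0,0,0,0],[0,0,-1,0,0,0,0],[0,0,-1,0,0,0,0],[0,0,-0.8,0,0,0,0],[0,0,0,0,0,0,0]]]}}

```text
clock: 2.95
tool_pos: [509.0, 145.2, 72.6]
tcp_rot: [-0.001, 0.488, 0.873, -0.001]
wrist_force: [0.7, -0.3, -0.3]
grip_width: 0.004
finger_force: 0.0
```

Call:
{"fn": "jog_arm", "kwargs": {"motion": [[[0,0,0,0,0,0,0],[0,0,0,0,0,0,0],[0,0,0,0,0,0,0]]]}}

```text
clock: 3.2
tool_pos: [510.5, 146.0, 74.9]
tcp_rot: [0.0, 0.488, 0.873, 0.0]
wrist_force: [0.1, -1.0, 0.4]
grip_width: 0.003
finger_force: 0.0
```

Call:
{"fn": "jog_arm", "kwargs": {"motion": [[[0.1,-0.17,0,0,0,0,0],[0.1,-0.17,0,0,0,0,0],[0.1,-0.17,0,0,0,0,0],[0,0,0,0,0,0,0],[0,0,0,0,0,0,0]]]}}

```text
clock: 3.62
tool_pos: [513.5, 140.4, 74.7]
tcp_rot: [0.0, 0.489, 0.872, 0.0]
wrist_force: [0.6, 0.6, -0.7]
grip_width: 0.003
finger_force: 0.0
```

Call:
{"fn": "jog_arm", "kwargs": {"motion": [[[0.1,-0.17,0,0,0,0,0],[0,0,0,0,0,0,0],[0,0,0,0,0,0,0]]]}}

```text
clock: 3.87
tool_pos: [514.3, 138.8, 74.6]
tcp_rot: [0.0, 0.489, 0.872, 0.0]
wrist_force: [-0.6, -0.1, 0.1]
grip_width: 0.006
finger_force: 0.0
```

Call:
{"fn": "jog_arm", "kwargs": {"motion": [[[0.1,-0.17,0,0,0,0,0],[0,0,0,0,0,0,0],[0,0,0,0,0,0,0]]]}}

```text
clock: 4.12
tool_pos: [515.1, 137.8, 74.7]
tcp_rot: [-0.0, 0.488, 0.873, 0.0]
wrist_force: [-1.0, 2.7, 0.0]
grip_width: 0.005
finger_force: 1.4
```

Call:
{"fn": "jog_arm", "kwargs": {"motion": [[[0.25,-0.11,0,0,0,-6,0],[0.24,-0.14,0,0,0,-6,0],[0,0,0,0,0,0,0],[0,0,0,0,0,0,0]]]}}

```text
clock: 4.45
tool_pos: [520.5, 135.1, 74.8]
tcp_rot: [0.0, 0.576, 0.818, 0.0]
wrist_force: [0.6, 3.2, -1.2]
grip_width: 0.004
finger_force: 1.0
```

Call:
{"fn": "jog_arm", "kwargs": {"motion": [[[0.23,-0.16,0,0,0,-6,0],[0,0,0,0,0,0,0],[0,0,0,0,0,0,0]]]}}

```text
clock: 4.7
tool_pos: [522.5, 132.4, 74.6]
tcp_rot: [0.0, 0.617, 0.787, -0.0]
wrist_force: [-0.4, 0.1, -0.4]
grip_width: 0.005
finger_force: 0.0
```

```bash
cat >> h.py <<'E'
AX=np.array([506,113.])
def fproj(d,p):
    f=d["color"].shape[0]/2/np.tan(np.radians(d["fov_y"])/2)
    T=np.array(d["T"]);c=T[:3,:3].T@(np.array(p)-T[:3,3]);t=np.arctan2(np.hypot(c[0],c[1]),-c[2]);k=f*t/np.hypot(c[0],c[1]);return d["cx"]+k*c[0],d["cy"]-k*c[1]
def angles(n):
    d=get(n);g=cv2.cvtColor(d["color"],cv2.COLOR_RGB2GRAY);P=fproj if n=="wrist" else proj;o=[]
    for a in range(-100,60,4):
        t=np.radians(a);v=[]
        for r in(12,16,20,24):
            u,w=P(d,[AX[0]+r*np.cos(t),AX[1]+r*np.sin(t),92.5]);v.append(int(g[int(round(w)),int(round(u))]))
        o.append((min(v),a))
    print(n,sorted(o)[::-1][:5]);return d
E
python3 - <<'E'
from h import *
for n in("wrist","side","top"): d=angles(n); n=="wrist" and save(d,"pics/w2.png",(150,120,400,300),3)
E
```

```text
wrist [(37, -72), (36, -80), (36, -100), (35, -56), (35, -88)]
side [(26, -56), (26, -68), (25, -72), (25, -100), (24, -52)]
top [(67, -28), (65, 56), (63, 52), (63, 48), (62, 44)]
```

View pics/w2.png

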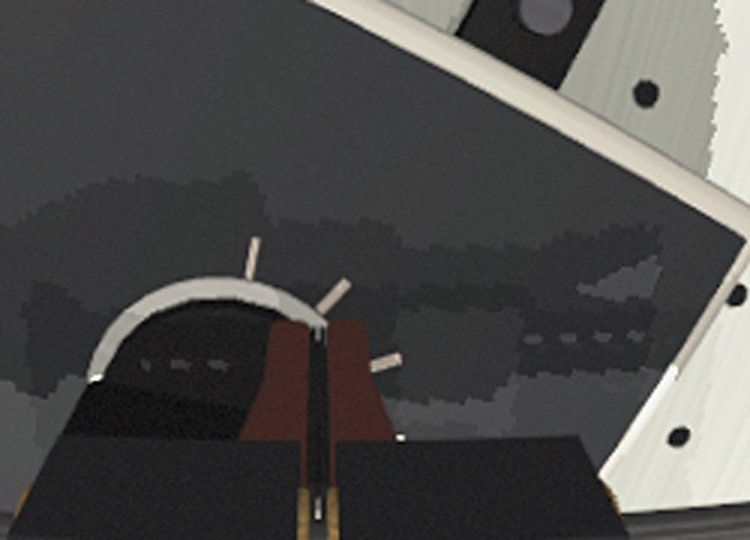

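The fingers hide the line in this view, and only the bar's tail and the skirt are visible. The force fell to zero, so the first click probably happened. I'll back off and check.

Call:
{"fn": "jog_arm", "kwargs": {"motion": [[[-0.1,0.6,0.3,0,0,0,0],[-0.5,2,2,0,0,0,0],[-0.5,2,3,0,0,0,0],[0,0,0,0,0,0,0],[0,0,0,0,0,0,0]]]}}

```text
clock: 5.27
tool_pos: [512.0, 181.2, 129.4]
tcp_rot: [0.001, 0.618, 0.786, 0.002]
wrist_force: [-0.2, -0.5, -0.6]
grip_width: 0.006
finger_force: 0.0
```

```bash
python3 - <<'E'
from h import *
for n in("wrist","side","top"): d=angles(n); save(d,f"pics/{n}3.png",(150,120,400,300),3)
print(bot.state()["tool_pos"])
E
```

```text
wrist [(44, -24), (44, -48), (44, -56), (44, -72), (44, -76)]
side [(38, -8), (35, -40), (27, -32), (27, -36), (27, -44)]
top [(211, 0), (174, 4), (138, 8), (79, -4), (71, 12)]
[511.13891401 178.04128602 126.82931052]
```

The top camera reads the pointer at about 2°, so exactly one click is done. Now I'll position for the second.

Call:
{"fn": "jog_arm", "kwargs": {"motion": [[[0.5,-1,-2,0,0,-6,0],[0.5,-1,-2,0,0,-6,0],[0.3,-1,-1.3,0,0,0,0],[0.2,-1.1,0,0,0,0,0],[0,0,0,0,0,0,0]]]}}

```text
clock: 5.83
tool_pos: [526.1, 134.6, 73.3]
tcp_rot: [-0.0, 0.699, 0.716, -0.002]
wrist_force: [-0.4, -0.4, 0.7]
grip_width: 0.003
finger_force: 0.0
```

Call:
{"fn": "jog_arm", "kwargs": {"motion": [[[0,0,0,0,0,0,0],[0,-0.2,0,0,0,0,0],[0,-0.2,0,0,0,0,0],[0,0,0,0,0,0,0],[0,0,0,0,0,0,0]]]}}

```text
clock: 6.25
tool_pos: [526.7, 134.4, 75.2]
tcp_rot: [0.0, 0.698, 0.717, 0.0]
wrist_force: [-0.1, -0.4, 0.5]
grip_width: 0.004
finger_force: 0.0
```

Call:
{"fn": "jog_arm", "kwargs": {"motion": [[[0,-0.25,0,0,0,0,0],[0,-0.25,0,0,0,0,0],[0,0,0,0,0,0,0],[0,0,0,0,0,0,0]]]}}

```text
clock: 6.58
tool_pos: [526.6, 129.8, 74.9]
tcp_rot: [-0.0, 0.698, 0.716, 0.001]
wrist_force: [0.0, 2.4, 0.8]
grip_width: 0.002
finger_force: 1.4
```

Call:
{"fn": "jog_arm", "kwargs": {"motion": [[[0.16,-0.23,0,0,0,-6,0],[0.14,-0.24,0,0,0,-6,0],[0,0,0,0,0,0,0],[0,0,0,0,0,0,0]]]}}

```text
clock: 6.92
tool_pos: [530.0, 124.8, 74.9]
tcp_rot: [0.0, 0.768, 0.641, 0.0]
wrist_force: [1.3, 2.4, 0.3]
grip_width: 0.003
finger_force: 1.3
```

Call:
{"fn": "jog_arm", "kwargs": {"motion": [[[0.11,-0.25,0,0,0,-6,0],[0,0,0,0,0,0,0],[0,0,0,0,0,0,0]]]}}

```text
clock: 7.17
tool_pos: [530.1, 121.1, 74.4]
tcp_rot: [0.0, 0.8, 0.6, -0.001]
wrist_force: [0.6, 0.5, -0.1]
grip_width: 0.003
finger_force: 0.0
```

Call:
{"fn": "jog_arm", "kwargs": {"motion": [[[0.2,0.6,0.3,0,0,0,0],[0.3,2,2,0,0,0,0],[0.3,2,3,0,0,0,0],[0,0,0,0,0,0,0],[0,0,0,0,0,0,0]]]}}

```text
clock: 7.58
tool_pos: [539.3, 169.9, 129.2]
tcp_rot: [0.0, 0.8, 0.6, 0.002]
wrist_force: [0.4, -1.0, 0.2]
grip_width: 0.003
finger_force: 0.0
```

```bash
python3 - <<'E'
from h import *
d=angles("top");save(d,"pics/t4.png",(185,185,320,265),5)
print(bot.state()["tool_pos"])
E
```

```text
top [(216, -28), (198, -32), (180, -24), (79, -20), (55, -84)]
[538.54837396 168.18826007 127.87173505]
```

Two clicks done: the pointer reads −28°, the yellow step. One more to go.

Call:
{"fn": "jog_arm", "kwargs": {"motion": [[[0.1,-1.2,-2,0,0,-6,0],[-0.1,-1.2,-2,0,0,-6,0],[-0.2,-1.1,-1.3,0,0,0,0],[-0.2,-0.9,0,0,0,0,0],[0,0,0,0,0,0,0]]]}}

```text
clock: 8.05
tool_pos: [533.1, 120.6, 73.2]
tcp_rot: [0.0, 0.86, 0.511, -0.002]
wrist_force: [0.6, -0.3, -0.2]
grip_width: 0.007
finger_force: 0.0
```

Call:
{"fn": "jog_arm", "kwargs": {"motion": [[[0,0,0,0,0,0,0],[0,0,0,0,0,0,0],[0,0,0,0,0,0,0],[0,0,0,0,0,0,0]]]}}

```text
clock: 8.38
tool_pos: [535.0, 124.7, 75.3]
tcp_rot: [0.0, 0.859, 0.512, 0.001]
wrist_force: [0.5, 0.1, -0.5]
grip_width: 0.008
finger_force: 0.0
```

Call:
{"fn": "jog_arm", "kwargs": {"motion": [[[-0.11,-0.21,0,0,0,0,0],[-0.11,-0.21,0,0,0,0,0],[-0.11,-0.21,0,0,0,0,0],[0,0,0,0,0,0,0],[0,0,0,0,0,0,0]]]}}

```text
clock: 8.8
tool_pos: [531.5, 118.0, 74.8]
tcp_rot: [-0.0, 0.859, 0.511, 0.0]
wrist_force: [1.0, 1.5, 0.2]
grip_width: 0.007
finger_force: 1.0
```

Call:
{"fn": "jog_arm", "kwargs": {"motion": [[[-0.05,-0.1,0,0,0,0,0],[0,0,0,0,0,0,0],[0,0,0,0,0,0,0]]]}}

```text
clock: 9.05
tool_pos: [531.4, 117.8, 74.9]
tcp_rot: [-0.0, 0.859, 0.512, 0.001]
wrist_force: [2.3, 4.9, -1.8]
grip_width: 0.002
finger_force: 2.6
```

Call:
{"fn": "jog_arm", "kwargs": {"motion": [[[0.04,-0.27,0,0,0,-6,0],[0.01,-0.27,0,0,0,-6,0],[0,0,0,0,0,0,0],[0,0,0,0,0,0,0]]]}}

```text
clock: 9.38
tool_pos: [530.9, 110.6, 74.6]
tcp_rot: [0.0, 0.908, 0.42, -0.001]
wrist_force: [0.0, 0.2, -0.0]
grip_width: 0.005
finger_force: 0.0
```

Call:
{"fn": "jog_arm", "kwargs": {"motion": [[[0.5,0.5,0.3,0,0,0,0],[1,1.4,2,0,0,0,0],[0.5,2.5,3,0,0,0,0],[0,1.5,2,0,0,0,0],[0,0,0,0,0,0,0]]]}}

```text
clock: 9.8
tool_pos: [553.2, 175.6, 152.2]
tcp_rot: [-0.001, 0.907, 0.422, 0.004]
wrist_force: [1.0, 0.5, -0.0]
grip_width: 0.002
finger_force: 0.0
```

```bash
python3 - <<'E'
from h import *
d=angles("top");save(d,"pics/t5.png",(185,185,320,265),5)
print(bot.state()["tool_pos"])
E
```

```text
top [(201, -60), (200, -56), (197, -64), (133, -52), (123, -48)]
[552.31253044 172.89716643 149.8860087 ]
```

View pics/t5.png

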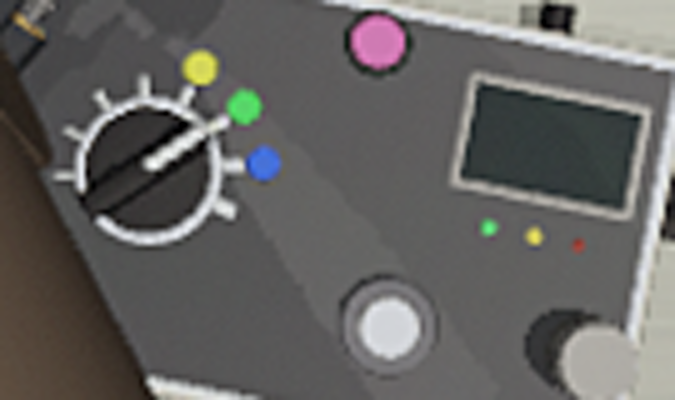

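The pointer line (about (185,145) in this crop) points straight at the green dot (244,107), so the selector is set. Next is the shutter.

Call:
{"fn": "jog_arm", "kwargs": {"motion": [[[-2.3,-3.2,0,0,0,0,0],[-2.3,-3.2,0,0,0,0,0],[-2.3,-3.2,0,0,0,0,0],[-2.3,-3.2,0,0,0,0,0],[-2.3,-3.2,0,0,0,0,0]]]}}

```text
clock: 10.27
tool_pos: [433.8, 7.8, 146.5]
tcp_rot: [-0.0, 0.908, 0.419, -0.001]
wrist_force: [1.5, -0.7, 0.2]
grip_width: 0.004
finger_force: 0.0
```

Call:
{"fn": "jog_arm", "kwargs": {"motion": [[[0,0,-1.5,0,0,0,0],[0,0,-1.5,0,0,0,0],[0,0,-1,0,0,0,0],[0,0,0,0,0,0,0],[0,0,0,0,0,0,0]]]}}

```text
clock: 10.68
tool_pos: [435.6, 10.2, 106.9]
tcp_rot: [-0.0, 0.908, 0.419, -0.001]
wrist_force: [-0.1, 0.6, 0.7]
grip_width: 0.006
finger_force: 0.0
```

Call:
{"fn": "jog_arm", "kwargs": {"motion": [[[0,0,0,0,0,0,0],[0,0,0,0,0,0,0],[0,0,0,0,0,0,0]]]}}

```text
clock: 10.93
tool_pos: [436.7, 10.5, 108.1]
tcp_rot: [0.0, 0.908, 0.419, 0.0]
wrist_force: [0.5, -0.1, -0.1]
grip_width: 0.003
finger_force: 0.0
```

On target. Pressing down: I expect contact near z=82 and bottoming near z=76.

Call:
{"fn": "jog_arm", "kwargs": {"motion": [[[0,0,-1,0,0,0,0],[0,0,-1,0,0,0,0],[0,0,-0.4,0,0,0,0],[0,0,0,0,0,0,0],[0,0,0,0,0,0,0]]]}}

```text
clock: 11.35
tool_pos: [435.8, 10.3, 83.1]
tcp_rot: [-0.0, 0.908, 0.419, -0.001]
wrist_force: [0.1, 0.3, 0.6]
grip_width: 0.008
finger_force: 0.0
```

Call:
{"fn": "jog_arm", "kwargs": {"motion": [[[0,0,-0.3,0,0,0,0],[0,0,-0.3,0,0,0,0],[0,0,-0.2,0,0,0,0],[0,0,0,0,0,0,0],[0,0,0,0,0,0,0]]]}}

```text
clock: 11.77
tool_pos: [436.5, 10.3, 76.2]
tcp_rot: [0.0, 0.908, 0.419, 0.0]
wrist_force: [-2.9, 0.0, 11.9]
grip_width: 0.008
finger_force: 5.5
```

Call:
{"fn": "jog_arm", "kwargs": {"motion": [[[0,0,-0.1,0,0,0,0],[0,0,0,0,0,0,0],[0,0,0,0,0,0,0]]]}}

```text
clock: 12.02
tool_pos: [436.5, 10.4, 76.0]
tcp_rot: [0.0, 0.908, 0.419, 0.0]
wrist_force: [-7.4, 0.4, 22.6]
grip_width: 0.01
finger_force: 11.4
```

Call:
{"fn": "jog_arm", "kwargs": {"motion": [[[0,0,0.5,0,0,0,0],[0,0,1,0,0,0,0],[0,0,2,0,0,0,0],[0,0,3,0,0,0,0],[0,0,3,0,0,0,0]]]}}

```text
clock: 12.43
tool_pos: [435.6, 10.3, 170.6]
tcp_rot: [-0.0, 0.908, 0.419, -0.001]
wrist_force: [0.6, -0.2, 0.5]
grip_width: 0.01
finger_force: 0.0
```

Call:
{"fn": "jog_arm", "kwargs": {"motion": [[[-1,-3,0,0,0,0,0],[-1,-3,0,0,0,0,0],[-1,-3,0,0,0,0,0],[-1,-3,0,0,0,0,0],[0,0,0,0,0,0,0]]]}}

```text
clock: 12.85
tool_pos: [394.2, -114.9, 169.9]
tcp_rot: [0.001, 0.909, 0.416, -0.001]
wrist_force: [0.1, 1.2, 0.4]
grip_width: 0.005
finger_force: 0.0
```

```bash
python3 - <<'E'
from h import *
d=angles("top");save(d,"pics/t6.png",(120,150,370,300),3);s=bot.state();print(s["clock"],s["tool_pos"],s["wrist_force"])
E
```

```text
top [(188, -56), (188, -60), (185, -64), (124, -52), (115, -48)]
12.9 [ 395.28413715 -112.35406637  169.98484808] [ 0.52362839  0.7296185  -0.0535593 ]
```

View pics/t6.png

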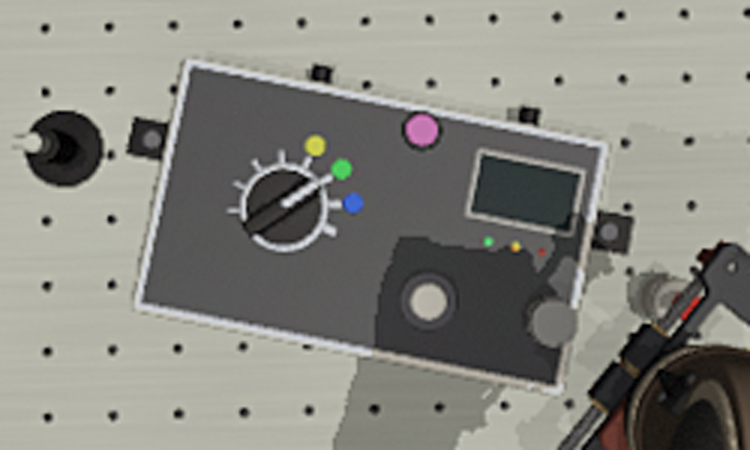

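The pointer (about (315,185)) is on green (342,169), the shutter button (428,301) is up, and the canister, ring, post and dropper all stand where they were. The arm is well above everything.

```bash
python3 -c "
from plant import bot
print(bot.close_job())"
```

```text
the job is handed in; nothing more can be done
None
```

The selector was pushed three clicks clockwise to the green dot without going past it, then the shutter was pressed fully down and came back up; the loose things stand where they were, and the job was handed in at about 13 s.

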